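# Press the lid onto a takeaway pot and hold it down

### The arm

A 6-joint arm with a two-finger parallel gripper is mounted at the origin on the work surface. World frame = base frame: x ahead of the robot, y to its left, z up, the work surface at z = 0. Lengths are in m, angles in rad, forces in N, time in s.
With the tool pointing down it reaches from about 0.325 to 0.9 m from the base axis. Payload 6.1 kg.
Tool frame: the origin (TCP) lies midway between the tips of the shut fingers; the grasp point (between the pads) lies 19 mm behind it; x points along the fingers, y is the direction in which the jaws open and shut, and the axes are right-handed (so a half turn about x gives the same grasp; the last joint's range is limited). The gripper opens to 85 mm and grips with 20 to 120 N. Pads are 22 mm wide; open, the fingers measure 114 mm over their backs; the gripper's body (76 mm by 85 mm) begins 54 mm behind the grasp point. The pads swing forward as they close: fully open they stand 13 mm farther back than shut.
Start: joints at [0.987, 0.22, 1.526, -0, 1.395, -0.126], TCP at [0.276, 0.561, 0.231] pointing down, gripper open.
Joint ranges: [-2.98, 2.98], [-0.91, 2.08], [0.09, 2.57], [-1.24, 4.39], [0.2, 2.65], [-2.68, 2.68]. Speed limits (rad/s): [2.57, 2.57, 3.01, 3.14, 3.14, 3.14].

### API

Orientations are given as [roll, pitch, yaw] about the fixed x, y, z axes, in that order (R = Rz(yaw) Ry(pitch) Rx(roll)).
In Python, from plant import movep, move_l, set_joints, gripper_to, hold, inverse_kinematics, observe, get_image, get_calibration, Unreachable, job_done gives the robot as it stands. Calls block until the motion is done:
- movep(position, orientation): joint-space move of the TCP to a pose.
- move_l(position, feed=0.15, rotation=None, max_force=None): straight line of the TCP; rotation=None keeps the orientation; feed is the mean speed in m/s. With max_force (N) it stops when the force on the tool has changed by that much, and returns True; else False.
- set_joints(angles): joint-space move.
- gripper_to(opening, f_grip=None): finger opening in m; f_grip is the grip in N (None keeps the last); returns when the fingers have stopped.
- hold(seconds).
- inverse_kinematics(position, orientation): joint angles nearest the present ones, or None.
- observe(): the state.
- get_image(name): name is "side" or "top" or "wrist"; returns (picture, depth): 384x512x3 uint8, red, green, blue; 384x512 float32, m along the optical axis (not along the pixel's ray), 0 where there is no reading.
- get_calibration(name): a dict with "intrinsics" (3x3 intrinsics, pixels), "world_from_camera" (4x4, takes a point from camera to world coordinates). Camera axes: x right, y down, z forward; pixel columns grow to the right and rows downward; lengths in m; the calibration is good to about 2 mm. A picture is of the moment at which its call begins: read the wrist's pose just before it. get_calibration takes no time and is no camera call; for the wrist camera it gives the pose at the moment of the call.
A pose or a line that the arm cannot do raises Unreachable and nothing moves.
- job_done(): hands the job in, once; it reports no verdict.
The state is a dict: "time_s": time; "q": joint angles; "joint_velocities": joint speeds; "joint_torque": joint torques, N m; "eef_pos": TCP position; "tcp_rot": TCP orientation; "ft_force": force on the tool from outside, world axes, zero at the start; "torque": the same for the moment, N m; "opening": finger opening in m.
Only numpy, scipy, OpenCV 4.12 (cv2) and the standard library are available. Lean on these libraries where they do the work, as an engineer would, in place of code of your own. Each camera call takes 0.05 s, during which the arm holds its last target.

### The job

Close the middle-sized takeaway pot in the hand press: stand it in the round nest of the press's slide while the slide is out, let go of it, then push the slide fully home against its stop. Then push the press's palm knob straight down until you feel its pad meet the lid, go 15 mm further against the pad's spring without ever driving the spring to its end, and finish while still holding the knob there. Keep the pot upright all along and leave everything else where it stands.

Things in the scene. Friction and masses are not known exactly. Their poses are not given: they have to be found in the camera images.
- pot_mid (a point): The pot to close: round, upright, black with a flat grey lid, 60 mm high, 100 to 240 g, 58 mm in diameter; the lid (the top 9 mm) is 57 mm wide and fixed on. The point is its centre, 30 mm above its underside. Three such pots of one width stand on the right: 35, 60 and 90 mm high, their places swapped at random; this is the middle size.
- short_pot_mid (a point): Centre of the 35 mm high pot (17.5 mm above its underside), same width; leave alone.
- tall_pot_mid (a point): Centre of the 90 mm high pot (45 mm above its underside), same width; leave alone.
- press: The hand press, fixed to the counter; its place and yaw vary. Origin on the counter, straight below the ram axis. Its x axis is level and is the direction in which the slide is pushed home; z is up. Base 330 x 110 mm (x = -260 to 70 mm), 10 mm thick.
- crosshead (a point): Middle of the top of the portal over the ram axis, 150 mm above the counter; axes of the press. Grey crosshead, 50 mm (x) by 150 mm (y), 25 mm thick, on two columns at y = +-65 mm (40 x 20 mm). The ram passes through it: palm knob above, pad below. The pad's underside hangs 98 mm above the counter at rest.
- nest (a point): Centre of the nest's floor on the slide, 18 mm above the counter; axes of the press. The nest is a round recess 66 mm in diameter, 6 mm deep, in a square grey block (88 x 88 mm, top 24 mm above the counter); the pot stands on its floor. With the slide home it is under the ram axis; at the start it is 110 to 130 mm in front of it (press -x), clear of the portal.
- push_plate (a point): Upright dark plate at the outer end of the slide, to push it by (or pinch, 8 mm thick): 50 mm wide across the press, top edge 75 mm above the counter. The point is in the middle of its outer face (the face towards press -x), 10 mm below its top edge. It is 118 mm from the nest's centre, on press -x.
- slide (a joint): Travel of the slide in m: 0 fully out, 0.13 fully home against a solid stop. It stays where it is left; friction about 3 N, no spring. Starts between 0 and 0.02.
- palm_knob: The black palm knob on the ram: flat top, 50 mm in diameter; origin at the centre of its top face, on the ram axis, 215 mm above the counter at rest. Goes straight down with ram and pad, 50 mm at most, and springs back when let go: about 3.5 N at the start and 80 N/m more. With the 60 mm pot under the pad, the pad meets the lid about 20 mm down.
- pad_spring (a joint): How far the black rubber pad (52 mm in diameter) is pushed up against its spring in the ram, in m: 0 when it touches nothing, 0.025 at the spring's end. Stiffness 600 N/m, on top of the return spring. After the pad meets the lid it grows 1 mm for each 1 mm of further ram travel.
- squeeze_bottle: White squeeze bottle, 60 mm in diameter, 170 mm high, on the left; origin under its centre; leave alone.
- shaker: Glass shaker with steel cap, 60 mm in diameter, 85 mm high; origin under its centre; leave alone.
- shaker2: Amber glass shaker with steel cap, same size; origin under its centre; leave alone.
- lid_stack: Stack of six spare grey lids, 90 mm in diameter, 35 mm high; origin under its centre; leave alone.
- spatula: Spatula lying flat on the left, beyond the press; origin under its middle, x axis along it; leave alone.
Not all that is in view belongs to the job. What is shaped like the part that bears pot_mid but brown, purple or turquoise is not meant.

How it is judged:
On the way, in this order (a step that is already met when the one before it is completed fails the run):
1. the 60 mm pot stands in the nest, let go, with the slide still out (horizontal distance between pot_mid and nest below 0.007 m and z of pot_mid in the frame of nest between 0.0265 and 0.0335 m and angle between pot_mid's own z axis and vertical below 0.1 rad and value of joint slide below 0.06 m and distance between the grasp point and pot_mid above 0.05 m), for 0.2 s.
2. the slide is fully home with the pot in its nest, and the ram is still up (horizontal distance between pot_mid and nest below 0.007 m and z of pot_mid in the frame of nest between 0.0265 and 0.0335 m and angle between pot_mid's own z axis and vertical below 0.1 rad and value of joint slide above 0.126 m and height (world z) of palm_knob above 0.203 m), for 0.1 s.
At the end, for the whole second after the job is handed in: The robot is still pressing the palm knob (more than 5 N) and the pad spring is held compressed by 10 to 20 mm on the lid (knob 27 to 43 mm down); the slide is home within 5 mm; the 60 mm pot stands upright (within 0.1 rad) in the nest, within 7 mm of its centre and on its floor (horizontal distance between pot_mid and nest below 0.007 m and z of pot_mid in the frame of nest between 0.0265 and 0.0335 m and angle between pot_mid's own z axis and vertical below 0.1 rad and value of joint slide above 0.125 m and value of joint pad_spring between 0.01 and 0.02 m and height (world z) of palm_knob between 0.172 and 0.188 m and (contact force between palm_knob and the fingers above 5 N or contact force between palm_knob and the arm above 5 N)); the arm keeps its last pose, push and grip.
It fails at once if the pad's spring is driven to its end (value of joint pad_spring above 0.0235 m).
It fails at once if the pot is tipped over (more than 0.6 rad) (angle between pot_mid's own z axis and vertical above 0.6 rad).
It fails at once if another thing on the counter is moved more than 30 mm (distance of any of short_pot_mid, tall_pot_mid, squeeze_bottle, shaker, shaker2, lid_stack, spatula from where it was at the start of the episode above 0.03 m).
It also fails if it takes over 69 s, if anything falls off the work surface, if the arm or the gripper's body presses on something with over 40 N, if the wrist force passes 120 N, or if a joint passes its speed limit or range.

## Working session

There is one attempt and no reset: what is moved stays moved. The work goes in short steps, each a Python script; the robot and the scene stay as the last script left them, time stands still between calls to the robot, and variables do not carry over. Pictures are saved under pics/ and viewed, and the job is handed in when it is done.

```bash
mkdir -p pics; ls
python3 - <<'E'
from plant import *
import cv2,numpy as np
for n in("side","top","wrist"):
    c=get_calibration(n)
    im,d=get_image(n); cv2.imwrite(f"pics/{n}0.png",im[:,:,::-1]); np.savez(f"{n}0.npz",im=im,d=d,K=c["intrinsics"],T=c["world_from_camera"])
    print(n,np.round(c["world_from_camera"],3).tolist(),np.round(c["intrinsics"],1).tolist())
o=observe();print(o)
E
```

```text
pics
side [[0.814, -0.44, 0.38, 0.159], [-0.581, -0.629, 0.517, -0.526], [0.012, -0.642, -0.767, 0.927], [0.0, 0.0, 0.0, 1.0]] [[382.8, 0.0, 256.8], [0.0, 382.8, 196.2], [0.0, 0.0, 1.0]]
top [[-0.019, -0.997, 0.077, 0.475], [-1.0, 0.019, -0.008, 0.017], [0.006, -0.077, -0.997, 1.194], [0.0, 0.0, 0.0, 1.0]] [[360.0, 0.0, 249.1], [0.0, 360.0, 191.2], [0.0, 0.0, 1.0]]
wrist [[0.442, 0.854, 0.275, 0.205], [0.897, -0.42, -0.138, 0.596], [-0.002, 0.307, -0.952, 0.372], [0.0, 0.0, 0.0, 1.0]] [[288.8, 0.0, 252.5], [0.0, 288.8, 191.1], [0.0, 0.0, 1.0]]
{'time_s': 0.15, 'q': array([ 9.86897776e-01,  2.21073757e-01,  1.52733770e+00, -4.83108534e-07,
        1.39471310e+00, -1.26109733e-01]), 'joint_velocities': array([ 0.00040351, -0.00149361, -0.00395846, -0.00195432,  0.00206105,
        0.00173741]), 'joint_torque': array([ 1.16338055e-03, -4.97484970e+01, -3.89904714e+01, -2.34834795e-05,
        7.11438523e-03, -4.27233182e-08]), 'eef_pos': array([0.27597873, 0.56024876, 0.23043834]), 'tcp_rot': array([-1.69659566,  1.56926443, -2.15438439]), 'ft_force': array([0.201033  , 0.69347576, 0.25939801]), 'torque': array([-0.02616108,  0.06399144,  0.01991745]), 'opening': 0.08508823946844196}
```

View pics/top0.png

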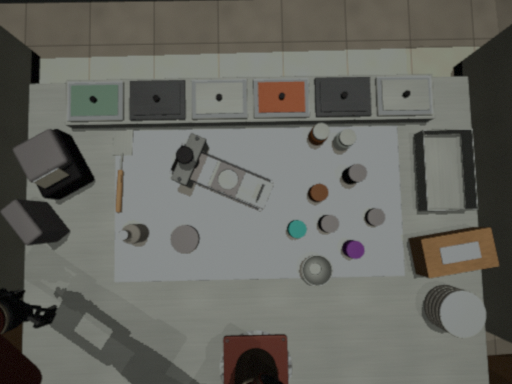

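View pics/side0.png

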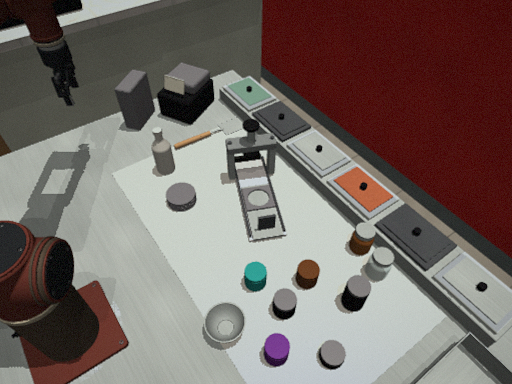

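View pics/wrist0.png

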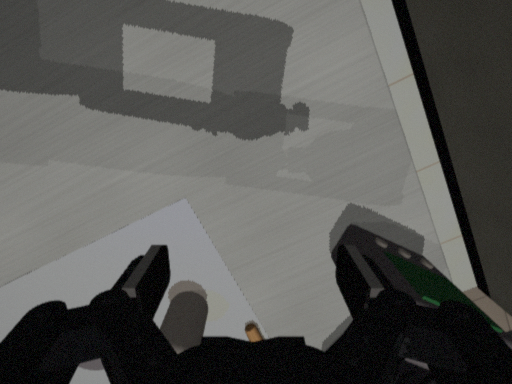

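```bash
cat > h.py <<'E'
import numpy as np,cv2
def load(n):
    z=np.load(n+".npz"); return z["im"],z["d"],z["K"],z["T"]
def cloud(d,K,T):
    v,u=np.mgrid[:d.shape[0],:d.shape[1]]
    p=np.stack([(u-K[0,2])/K[0,0]*d,(v-K[1,2])/K[1,1]*d,d],-1)
    P=p@T[:3,:3].T+T[:3,3]; P[d<=0]=np.nan; return P
def ray(u,v,z,K,T):
    r=T[:3,:3]@np.linalg.solve(K,[u,v,1.]); return T[:3,3]+r*(z-T[2,3])/r[2]
E
python3 - <<'E'
from h import *
for n in("top0","side0"):
    im,d,K,T=load(n);P=cloud(d,K,T)
    pts={"top0":dict(tall=(356,174),mid=(329,224),short=(375,217),sh1=(320,131),sh2=(347,139),turq=(297,229),brown=(318,192),knob=(185,155),nest=(228,180),plate=(262,190),surf=(300,170),cross=(190,172)),
     "side0":dict(tall=(358,286),mid=(285,297),short=(332,352),knob=(251,126),nest=(259,198),surf=(330,230),turq=(256,270))}[n]
    for k,(u,v) in pts.items():
        q=P[v-2:v+3,u-2:u+3].reshape(-1,3); print(n,k,np.round(np.nanmedian(q,0),4), im[v,u])
im,d,K,T=load("top0")
cv2.imwrite("pics/topz.png",cv2.resize(im[115:260,150:400,::-1],None,fx=3.2,fy=3.2,interpolation=cv2.INTER_CUBIC))
im,d,K,T=load("side0")
cv2.imwrite("pics/sidez.png",cv2.resize(im[100:380,200:400,::-1],None,fx=2.1,fy=2.1,interpolation=cv2.INTER_CUBIC))
E
```

```text
top0 tall [ 0.6071 -0.3232  0.0889] [106 104 101]
top0 mid [ 0.4543 -0.2406  0.0589] [108 105 101]
top0 short [ 0.4734 -0.3948  0.0341] [103 100  98]
top0 sh1 [ 0.7462 -0.2177  0.0831] [135 138 130]
top0 sh2 [ 0.7188 -0.301   0.084 ] [134 136 128]
top0 turq [ 0.4406 -0.1393  0.0581] [ 55 130 120]
top0 brown [ 0.5559 -0.2097  0.059 ] [97 65 42]
top0 knob [0.6538 0.1841 0.2138] [32 31 32]
top0 nest [0.6041 0.0769 0.0169] [137 140 135]
top0 plate [ 0.5656 -0.0318  0.0687] [105 108 105]
top0 surf [ 6.348e-01 -1.634e-01  3.000e-04] [136 140 139]
top0 cross [0.6155 0.1808 0.1483] [96 98 93]
side0 tall [ 0.6097 -0.3285  0.0897] [133 131 130]
side0 mid [ 0.4602 -0.2394  0.0597] [130 126 126]
side0 short [ 0.4734 -0.3978  0.0343] [138 134 132]
side0 knob [0.6509 0.1769 0.215 ] [25 27 26]
side0 nest [0.6113 0.0773 0.0171] [175 178 170]
side0 surf [ 7.203e-01 -1.306e-01  3.000e-04] [201 209 200]
side0 turq [ 0.4454 -0.1394  0.0593] [ 51 161 151]
```

View pics/topz.png

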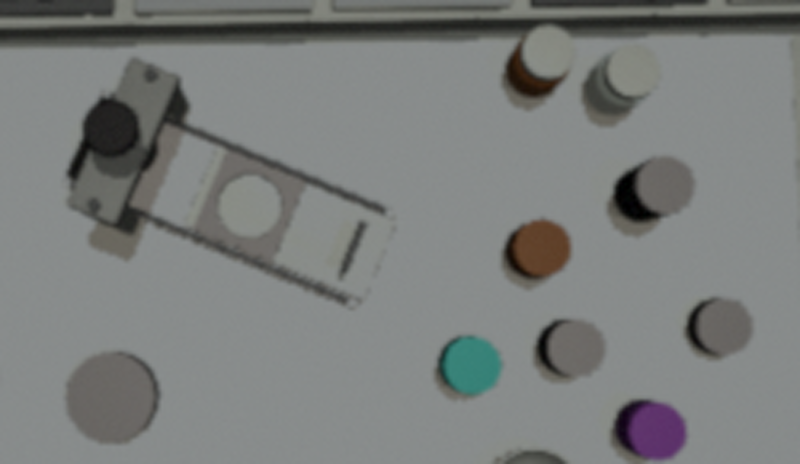

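View pics/sidez.png

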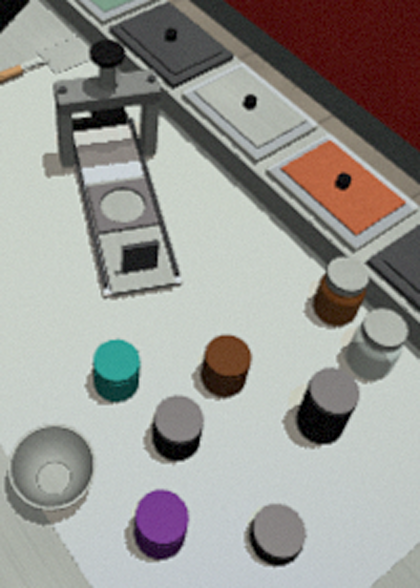

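```bash
cat > m.py <<'E'
from h import *
def meas(n):
    im,d,K,T=load(n);P=cloud(d,K,T)
    R={}
    def circ(mask,z,near,r):
        # mask -> biggest contour near; ellipse centre pixel -> plane z
        m=mask&(np.hypot(P[...,0]-near[0],P[...,1]-near[1])<r)
        cs,_=cv2.findContours(m.astype(np.uint8),cv2.RETR_EXTERNAL,cv2.CHAIN_APPROX_NONE)
        c=max(cs,key=cv2.contourArea); (u,v),ax,_=cv2.fitEllipse(cv2.convexHull(c))
        w=np.array([ray(*p[0],z,K,T) for p in c]); c2,rr=cv2.minEnclosingCircle(w[:,:2].astype(np.float32))
        return ray(u,v,z,K,T)[:2],2*rr
    Z=P[...,2]
    R["pot"]=circ(abs(Z-.06)<.006,.06,(.457,-.24),.05)
    R["knob"]=circ(Z>.2,.215,(.652,.181),.05)
    g=im.max(2).astype(int)
    nm=(Z<.0205)&(Z>.012)
    R["nest"]=circ(nm,.018,(.607,.077),.038)
    m=(abs(Z-.15)<.006)&(np.hypot(P[...,0]-.652,P[...,1]-.181)<.13)
    w=P[m][:,:2].astype(np.float32); R["cross"]=cv2.minAreaRect(w)
    m=(abs(Z-.024)<.003)&(np.hypot(P[...,0]-.607,P[...,1]-.077)<.07)
    R["block"]=cv2.minAreaRect(P[m][:,:2].astype(np.float32))
    m=(Z>.05)&(Z<.085)&(np.hypot(P[...,0]-.565,P[...,1]+.032)<.05)
    w=P[m]; R["plate"]=(len(w),np.round(w.mean(0),4),np.round(w.max(0),4),cv2.minAreaRect(w[:,:2].astype(np.float32)))
    m=(abs(Z-.01)<.003)&(np.hypot(P[...,0]-.6,P[...,1]-.06)<.25)
    R["base"]=cv2.minAreaRect(P[m][:,:2].astype(np.float32))
    for k,v in R.items(): print(n,k,v)
    a=R["knob"][0]-R["nest"][0]; print("dir",np.degrees(np.arctan2(a[1],a[0])),np.hypot(*a))
if __name__=="__main__":
    import sys
    for n in sys.argv[1:]: meas(n)
E
python3 m.py top0 side0
```

```text
top0 pot (array([ 0.45545033, -0.24366683]), 0.05733800679445267)
top0 knob (array([0.65400953, 0.18469976]), 0.049713924527168274)
top0 nest (array([0.60720323, 0.07713466]), 0.07283739745616913)
top0 cross ((0.6545563340187073, 0.18526530265808105), (0.050363704562187195, 0.1494663953781128), 66.14058685302734)
top0 block ((0.6063012480735779, 0.07774665206670761), (0.10498373955488205, 0.10467889159917831), 64.885009765625)
top0 plate (41, array([ 0.5594, -0.0268,  0.0734]), array([ 0.5829, -0.0156,  0.0789]), ((0.5597763061523438, -0.02690652757883072), (0.007541278842836618, 0.04897313937544823), 66.99787139892578))
top0 base ((0.5906158089637756, 0.04645107686519623), (0.3998278081417084, 0.4661455750465393), 0.041384007781744)
dir 66.48402262704423 0.11730763375507663
side0 pot (array([ 0.45454048, -0.2439128 ]), 0.05853654071688652)
side0 knob (array([0.65092989, 0.18018338]), 0.058927297592163086)
side0 nest (array([0.60992468, 0.07969122]), 0.06919411569833755)
side0 cross ((0.6549301743507385, 0.18610450625419617), (0.05451003834605217, 0.1508316993713379), 63.86448287963867)
side0 block ((0.6033152341842651, 0.07006148993968964), (0.1094314381480217, 0.1045043095946312), 65.05520629882812)
side0 plate (121, array([ 0.5592, -0.0275,  0.0661]), array([ 0.5829, -0.0128,  0.0771]), ((0.5611131191253662, -0.026425285264849663), (0.010206282138824463, 0.04883527010679245), 64.67835998535156))
side0 base ((0.5960259437561035, 0.0971415713429451), (0.32998019456863403, 0.44213351607322693), 81.84464263916016)
dir 67.80238375664838 0.10853617165110102
```

```bash
cat > c.py <<'E'
import numpy as np
from scipy.spatial.transform import Rotation as Ro
YAW=np.radians(66.3); X=np.array([np.cos(YAW),np.sin(YAW),0]); Y=np.array([-X[1],X[0],0])
RAM=np.array([.6543,.1850,0]); NEST=np.array([.6065,.0773,0]); POT=np.array([.4550,-.2438,0])
PLATE=np.array([.5598,-.0269,0])-.004*X
def ori(j):
    x=np.array([0,0,-1.]); return Ro.from_matrix(np.c_[x,j,np.cross(x,j)]).as_euler('xyz')
E
python3 - <<'E'
from plant import *; from c import *
o=observe(); R=Ro.from_euler('xyz',o["tcp_rot"]).as_matrix(); T=get_calibration("wrist")["world_from_camera"]
print("cam in tool",R.T@(T[:3,3]-o["eef_pos"]))
print(PLATE+.118*X,RAM-NEST,np.dot(RAM-NEST,Y))
for s in(1,-1):
    e=ori(s*Y); print(s,e,"z",np.cross([0,0,-1],s*Y))
    for p in(POT+[0,0,.2],POT+[0,0,.016],NEST+[0,0,.15],NEST+[0,0,.034],PLATE-.04*X+[0,0,.05],RAM+[0,0,.25],RAM+[0,0,.17]):
        q=inverse_kinematics(p,e); print(None if q is None else np.round(q,2))
E
```

```text
cam in tool [-0.14186586  0.00028499 -0.07932595]
[0.60562205 0.07748554 0.        ] [0.0478 0.1077 0.    ] -0.00047889641578405517
1 [-1.15715329  1.57079633  0.        ] z [0.40194778 0.91566259 0.        ]
None
None
None
None
None
[ 0.16  0.34  1.35 -0.    1.46 -2.57]
[ 0.16  0.39  1.43 -0.    1.32 -2.57]
-1 [1.98443936 1.57079633 0.        ] z [-0.40194778 -0.91566259 -0.        ]
[-0.64 -0.02  1.84  0.    1.32 -0.23]
[-0.64  0.23  1.96  0.    0.95 -0.23]
[-0.    0.26  1.64 -0.    1.24  0.41]
[-0.    0.4   1.7  -0.    1.04  0.41]
[-0.27  0.24  1.87  0.    1.03  0.15]
[ 0.16  0.34  1.35 -0.    1.46  0.57]
[ 0.16  0.39  1.43 -0.    1.32  0.57]<sys>:0: UserWarning: Gimbal lock detected. Setting third angle to zero since it is not possible to uniquely determine all angles.
```

```bash
python3 - 2>/dev/null <<'E'
from plant import *; from c import *
for s in(1,-1):
    e=ori(s*X); print(s,e)
    for p in(POT+[0,0,.2],POT+[0,0,.012],NEST+[0,0,.2],NEST+[0,0,.03],PLATE-.06*X+[0,0,.05],RAM-.13*X+[0,0,.05],RAM+[0,0,.27],RAM+[0,0,.17]):
        q=inverse_kinematics(p,e); print(None if q is None else np.round(q,2))
e=ori(X)
movep(POT+[0,0,.18],e)
import cv2
c=get_calibration("wrist"); im,d=get_image("wrist"); cv2.imwrite("pics/w1.png",im[:,:,::-1]); np.savez("w1.npz",im=im,d=d,K=c["intrinsics"],T=c["world_from_camera"])
o=observe();print(o["time_s"],o["eef_pos"])
E
python3 - <<'E'
from m import *
im,d,K,T=load("w1");P=cloud(d,K,T);Z=P[...,2]
m=(abs(Z-.06)<.005)&(np.hypot(P[...,0]-.455,P[...,1]+.244)<.05)
w=np.array(np.argwhere(m)); print(len(w))
c,_=cv2.findContours(m.astype(np.uint8),0,1); c=max(c,key=cv2.contourArea)
q=np.array([ray(*p[0],.06,K,T)[:2] for p in c],np.float32); print(cv2.minEnclosingCircle(q))
E
```

```text
1 [0.41364303 1.57079633 0.        ]
[-0.64 -0.02  1.84  0.    1.32 -1.8 ]
[-0.64  0.24  1.96  0.    0.94 -1.8 ]
[-0.    0.21  1.6  -0.    1.33 -1.16]
[-0.    0.41  1.7  -0.    1.03 -1.16]
[-0.3   0.23  1.89  0.    1.03 -1.46]
[-0.02  0.37  1.71 -0.    1.06 -1.18]
[ 0.16  0.33  1.32 -0.    1.49 -1.  ]
[ 0.16  0.39  1.43 -0.    1.32 -1.  ]
-1 [-2.72794962  1.57079633  0.        ]
[-0.64 -0.02  1.84  0.    1.32  1.34]
[-0.64  0.24  1.96  0.    0.94  1.34]
[-0.    0.21  1.6   0.    1.33  1.98]
[-0.    0.41  1.7  -0.    1.03  1.98]
[-0.3   0.23  1.89  0.    1.03  1.68]
[-0.02  0.37  1.71  0.    1.06  1.96]
[0.16 0.33 1.32 0.   1.49 2.14]
[0.16 0.39 1.43 0.   1.32 2.14]
3.1 [ 0.45536091 -0.243247    0.18004978]
2659
((0.4551888108253479, -0.24250632524490356), 0.028760667890310287)
```

View pics/w1.png

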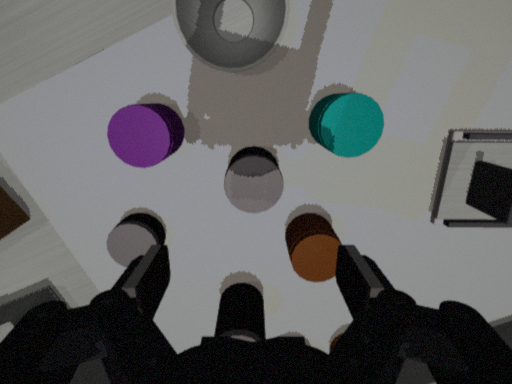

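```bash
python3 - 2>/dev/null <<'E'
from plant import *; from c import *
import cv2
P=np.array([.4551,-.2432,0])
print(move_l(P+[0,0,.012],feed=.12,max_force=15))
gripper_to(0.04,30); o=observe();print(o["opening"],o["eef_pos"],o["ft_force"])
move_l(P+[0,0,.17],feed=.12); hold(.2);o=observe();print(o["opening"],o["eef_pos"],o["ft_force"],o["time_s"])
for n in("top","side"):
    c=get_calibration(n); im,d=get_image(n); cv2.imwrite(f"pics/{n}2.png",im[:,:,::-1]); np.savez(f"{n}2.npz",im=im,d=d,K=c["intrinsics"],T=c["world_from_camera"])
E
```

```text
False
0.05780814246049804 [ 0.45556362 -0.2435269   0.01281495] [-0.79700312  1.88234503  5.928981  ]
0.057628444550071316 [ 0.45480771 -0.24299     0.16935557] [-0.46215355 -0.41323908 -1.8396105 ] 6.6917
```

View pics/side2.png

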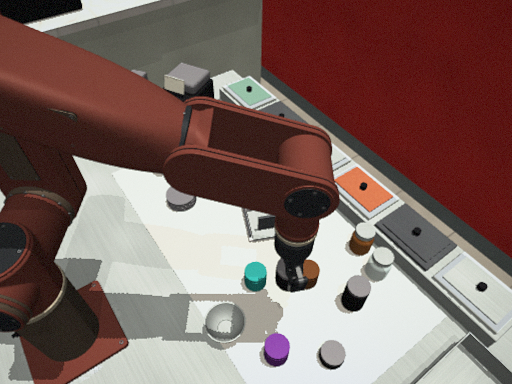

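```bash
python3 - 2>/dev/null <<'E'
from plant import *; from c import *
import cv2
movep(np.array([.6065,.0775,.17]),ori(X)); hold(.2)
c=get_calibration("wrist"); im,d=get_image("wrist"); cv2.imwrite("pics/w3.png",im[:,:,::-1]); np.savez("w3.npz",im=im,d=d,K=c["intrinsics"],T=c["world_from_camera"])
o=observe();print(o["time_s"],o["eef_pos"],o["opening"])
E
python3 - <<'E'
from m import *
im,d,K,T=load("w3");P=cloud(d,K,T);Z=P[...,2]
for lo,hi in((.012,.0205),(.0215,.027),(.065,.08)):
    m=(Z>lo)&(Z<hi)&(np.hypot(P[...,0]-.6065,P[...,1]-.0775)<(.04 if hi<.022 else .075 if hi<.03 else .16))
    print(lo,m.sum(), cv2.minAreaRect(P[m][:,:2].astype(np.float32)),np.nanmedian(Z[m]))
E
```

```text
8.375 [0.60655196 0.07633448 0.17013487] 0.0573857255249893
0.012 2607 ((0.6035391688346863, 0.08079607784748077), (0.06561048328876495, 0.05575914680957794), 64.16586303710938) 0.017372661275096513
0.0215 2968 ((0.6023097038269043, 0.08106556534767151), (0.08822030574083328, 0.0939033180475235), 66.11140441894531) 0.023354595373774906
0.065 1219 ((0.6245708465576172, 0.07164788991212845), (0.23264718055725098, 0.14586582779884338), 76.78099060058594) 0.07356427739417196
```

View pics/w3.png

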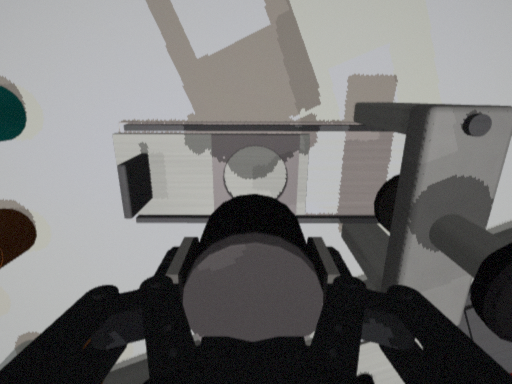

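Run:
```python
from m import *; from c import *
im,d,K,T=load("w3");P=cloud(d,K,T);Z=P[...,2]
C=np.array([.6065,.0775]);g=im.max(2)
D=P[...,:2]-C; a=D@X[:2]; b=D@Y[:2]
# rim edge: colour step bright disc/dark block, at top rim plane z=.024
m=((g>g[175,256]-25)&(np.hypot(a,b)<.05)&(Z<.0205)&(Z>.012)).astype(np.uint8)
c=max(cv2.findContours(m,0,1)[0],key=cv2.contourArea)
for z in(.018,.024):
    q=np.array([ray(*p[0],z,K,T)[:2]-C for p in c]); qa=np.c_[q@X[:2],q@Y[:2]]
    print(z,"X ext",qa[:,0].min(),qa[:,0].max(),"Y ext",qa[:,1].min(),qa[:,1].max())
mb=(Z>.0215)&(Z<.027)&(abs(a)<.06)&(abs(b)<.07)
print("block a",np.percentile(a[mb],[1,99]),"b",np.percentile(b[mb],[1,50,99]))
# held pot lid
m2=(np.hypot(a,b)<.045)&(Z>.19)&(Z<.24); print(m2.sum(),np.median(Z[m2]),np.percentile(a[m2],[1,99]),np.percentile(b[m2],[1,99]))
```

```text
0.018 X ext -0.0311205769691009 0.034370854210203125 Y ext -0.02423678305633728 0.03190141660000985
0.024 X ext -0.030501058198650604 0.033653728506385316 Y ext -0.02213484886914684 0.032857600678906196
block a [-0.04201712  0.04517534] b [-0.03377508  0.02464478  0.04369244]
20079 0.21644163936977778 [-0.04340408  0.04345242] [-0.01536525  0.0280191 ]
```

```bash
python3 - 2>/dev/null <<'E'
from plant import *; from c import *
N=np.array([.6068,.0782,0])
move_l(N+[0,0,.06],feed=.12); hold(.3); o=observe(); print(o["eef_pos"],o["ft_force"])
print(move_l(N+[0,0,.0305],feed=.03,max_force=6)); o=observe(); print(o["eef_pos"],o["ft_force"],o["opening"],o["time_s"])
E
```

```text
[0.60718934 0.0782006  0.06062769] [ 0.05964938  0.63421707 -1.66884699]
True
[0.60628248 0.07819547 0.03085397] [-1.05901225e+00 -1.51128748e-03  5.89822361e+00] 0.05741960975435449 10.6583
```

```bash
python3 - 2>/dev/null <<'E'
from plant import *; from c import *
import cv2
N=np.array([.6068,.0782,0])
gripper_to(.085); hold(.2)
move_l(N+[0,0,.15],feed=.1); hold(.3)
c=get_calibration("wrist"); im,d=get_image("wrist"); cv2.imwrite("pics/w4.png",im[:,:,::-1]); np.savez("w4.npz",im=im,d=d,K=c["intrinsics"],T=c["world_from_camera"])
o=observe();print(o["time_s"],o["eef_pos"],o["opening"])
E
python3 - <<'E'
from m import *; from c import *
im,d,K,T=load("w4");P=cloud(d,K,T);Z=P[...,2]
C=np.array([.6068,.0782]);D=P[...,:2]-C; a=D@X[:2]; b=D@Y[:2]
m=(np.hypot(a,b)<.05)&(Z>.068)&(Z<.09)
print(m.sum(),np.percentile(Z[m],[5,50,95]),np.percentile(a[m],[1,99]),np.percentile(b[m],[1,99]))
A=np.c_[a[m],b[m],np.ones(m.sum())];print("tilt",np.linalg.lstsq(A,Z[m],rcond=None)[0])
m=(Z>.0215)&(Z<.027)&(abs(a)<.06)&(abs(b)<.07)
print("block a",np.percentile(a[m],[1,99]),"b",np.percentile(b[m],[1,99]))
E
```

```text
12.9583 [0.60668668 0.07821974 0.14973636] 0.08511164033722106
3911 [0.07585842 0.07729647 0.07832375] [-0.02620352  0.0262059 ] [-0.02545411  0.02827953]
tilt [-0.00031151 -0.02536465  0.07713715]
block a [-0.04282171  0.04443986] b [-0.04342613  0.04377033]
```

View pics/w4.png

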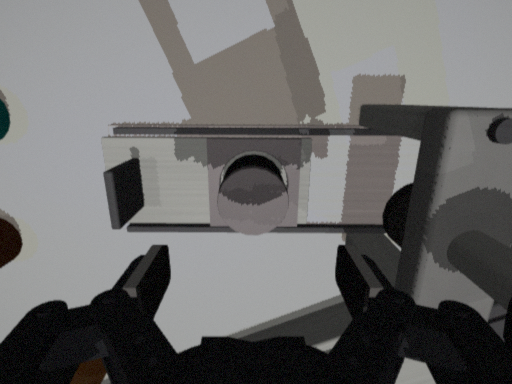

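```bash
python3 - 2>/dev/null <<'E'
from plant import *; from c import *
S=RAM+[.0004,.0003,0]
s0=PLATE-.05*X
move_l(np.r_[s0[:2],.16],feed=.2)
gripper_to(0.0,40)
move_l(np.r_[s0[:2],.05],feed=.12); hold(.2)
o=observe();print(o["time_s"],o["eef_pos"],o["opening"],o["ft_force"])
e=S-.115*X
r=move_l(np.r_[e[:2],.05],feed=.05,max_force=15)
o=observe();print(r,o["time_s"],o["eef_pos"],o["ft_force"],"dist to ram",np.dot(RAM-o["eef_pos"],X),"lat",np.dot(RAM-o["eef_pos"],Y))
E
```

```text
15.9917 [ 0.53876587 -0.07653974  0.05091676] -0.00021294020506193337 [-0.23614474 -1.07647636 -0.35839802]
True 18.7417 [0.6019204  0.06657361 0.04941637] [-0.87894467 -1.99494406  0.53015446] dist to ram 0.12949248163389646 lat -0.0003608193238786951
```

```bash
python3 - 2>/dev/null <<'E'
from plant import *; from c import *
import cv2
p=observe()["eef_pos"]
r=move_l(p+.006*X,feed=.01,max_force=12)
o=observe();print(r,o["time_s"],o["eef_pos"],o["ft_force"],"dist to ram",np.dot(RAM-o["eef_pos"],X))
p=o["eef_pos"]
move_l(p-.04*X,feed=.08); q=observe()["eef_pos"]; move_l(np.r_[q[:2],.17],feed=.15); 
movep(RAM-.2*X+[0,0,.28],ori(X))
hold(.2)
for n in("top","side","wrist"):
    c=get_calibration(n); im,d=get_image(n); cv2.imwrite(f"pics/{n}5.png",im[:,:,::-1]); np.savez(f"{n}5.npz",im=im,d=d,K=c["intrinsics"],T=c["world_from_camera"])
print(observe()["time_s"])
E
python3 - <<'E'
from m import *; from c import *
for n in("top5","side5","wrist5"):
    im,d,K,T=load(n);P=cloud(d,K,T);Z=P[...,2];D=P[...,:2]-RAM[:2]; a=D@X[:2]; b=D@Y[:2]
    m=(Z>.06)&(Z<.08)&(abs(b)<.03)&(a>-.15)&(a<-.09)
    if m.sum():print(n,"plate",m.sum(),np.percentile(a[m],[1,50,99]))
    m=(Z>.2)&(Z<.23)&(abs(b)<.04)&(abs(a)<.04)
    if m.sum():print(n,"knob",m.sum(),np.percentile(a[m],[1,99]),np.percentile(b[m],[1,99]),np.median(Z[m]))
    m=(Z>.07)&(Z<.085)&(abs(b)<.04)&(abs(a)<.04)
    if m.sum():print(n,"lid",m.sum(),np.percentile(a[m],[1,99]),np.percentile(b[m],[1,99]),np.median(Z[m]))
E
```

```text
True 19.175 [0.60105514 0.06675148 0.04847976] [-0.66308874 -1.0637774   1.01492805] dist to ram 0.12967739742579912
21.6583
top5 knob 251 [-0.02227308  0.02302852] [-0.02288791  0.02238788] 0.21358908583020186
top5 lid 39 [-0.02864543 -0.01576026] [-0.01958669  0.0216463 ] 0.07631584105198153
side5 plate 80 [-0.11772708 -0.11466141 -0.10598583]
side5 knob 185 [-0.02253997  0.02462766] [-0.02052235  0.02323177] 0.2135876272412347
side5 lid 126 [-0.02739472  0.01390874] [-0.02611467  0.02729347] 0.07682348216754975
wrist5 plate 354 [-0.11567214 -0.11321373 -0.10770701]
wrist5 knob 1762 [-0.02207942  0.00177238] [-0.02240795  0.02260531] 0.21361405826437224
wrist5 lid 716 [-0.02648566  0.0067307 ] [-0.02490076  0.02832207] 0.07712868823183
```

View pics/wrist5.png

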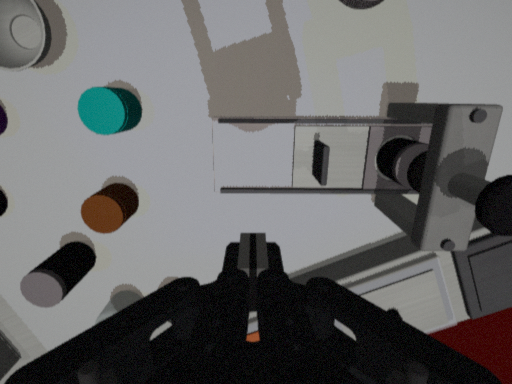

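View pics/side5.png

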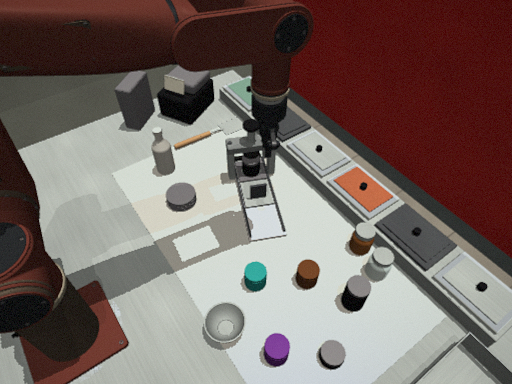

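```bash
python3 - 2>/dev/null <<'E'
from plant import *; from c import *
movep(RAM+[0,0,.27],ori(X)); move_l(RAM+[0,0,.225],feed=.1); hold(.4)
f0=np.array(observe()["ft_force"])
for i in range(3): hold(.1); f0=f0+observe()["ft_force"]
f0/=4; print("f0",f0)
for z in(.219,.215,.212,.208,.204,.200,.198,.196,.194,.192,.190):
    move_l(RAM+[0,0,z],feed=.02); hold(.15); F=[];
    for i in range(3): hold(.04); o=observe(); F.append(o["ft_force"]-f0)
    print(z,np.round(o["eef_pos"],4),np.round(np.mean(F,0),2),round(o["time_s"],1))
E
```

```text
f0 [ 0.03618821 -0.17148242  0.06796563]
0.219 [0.6544 0.185  0.2192] [-0.09 -0.18 -0.4 ] 24.5
0.215 [0.6543 0.185  0.2151] [ 0.25 -0.13  1.42] 25.1
0.212 [0.6544 0.185  0.2122] [-0.58  0.03  3.51] 25.7
0.208 [0.6544 0.185  0.2081] [0.06 0.48 3.7 ] 26.3
0.204 [0.6544 0.185  0.2041] [-0.36  0.2   3.92] 26.9
0.2 [0.6544 0.185  0.2001] [0.02 0.57 4.49] 27.6
0.198 [0.6544 0.185  0.1981] [0.45 0.15 4.25] 28.1
0.196 [0.6543 0.185  0.1961] [0.68 0.95 4.58] 28.6
0.194 [0.6544 0.185  0.1943] [0.33 0.06 6.05] 29.1
0.192 [0.6544 0.185  0.1926] [-0.03  0.58  6.66] 29.7
0.19 [0.6544 0.185  0.1909] [-1.48  0.2   8.22] 30.2
```

```bash
python3 - 2>/dev/null <<'E'
from plant import *; from c import *
import cv2
f0=np.array([.036,-.171,.068])
for z in(.187,.184,.181,.1792,.1785):
    move_l(RAM+[0,0,z],feed=.02); hold(.3); F=[];
    for i in range(6): hold(.04); o=observe(); F.append(o["ft_force"]-f0)
    print(z,np.round(o["eef_pos"],4),np.round(np.mean(F,0),2),round(o["time_s"],1))
    if o["eef_pos"][2]<.1804: break
for n in("side",):
    c=get_calibration(n); im,d=get_image(n); cv2.imwrite(f"pics/{n}6.png",im[100:250,170:340,::-1].repeat(4,0).repeat(4,1)); np.savez(f"{n}6.npz",im=im,d=d,K=c["intrinsics"],T=c["world_from_camera"])
E
python3 - <<'E'
from m import *; from c import *
im,d,K,T=load("side6");P=cloud(d,K,T);Z=P[...,2];D=P[...,:2]-RAM[:2]; a=D@X[:2]; b=D@Y[:2]
m=(Z>.06)&(Z<.08)&(abs(b)<.03)&(a>-.15)&(a<-.09); print("plate",m.sum(),np.percentile(a[m],[1,50,99]))
m=(Z>.16)&(Z<.2)&(abs(b)<.028)&(abs(a)<.028);print("knob",m.sum(),np.percentile(Z[m],[10,50,90]))
E
```

```text
0.187 [0.6544 0.185  0.1884] [-2.49 -0.13 10.22] 31.1
0.184 [0.6544 0.185  0.1858] [-3.12 -0.58 12.03] 31.9
0.181 [0.6544 0.185  0.1832] [-4.1  -0.99 13.12] 32.8
0.1792 [0.6544 0.1851 0.1816] [-4.78 -0.81 15.18] 33.5
0.1785 [0.6544 0.185  0.1811] [-5.05 -1.12 14.59] 34.4
plate 77 [-0.11712154 -0.11435867 -0.10727986]
knob 162 [0.17374424 0.18020922 0.19241651]
```

View pics/side6.png

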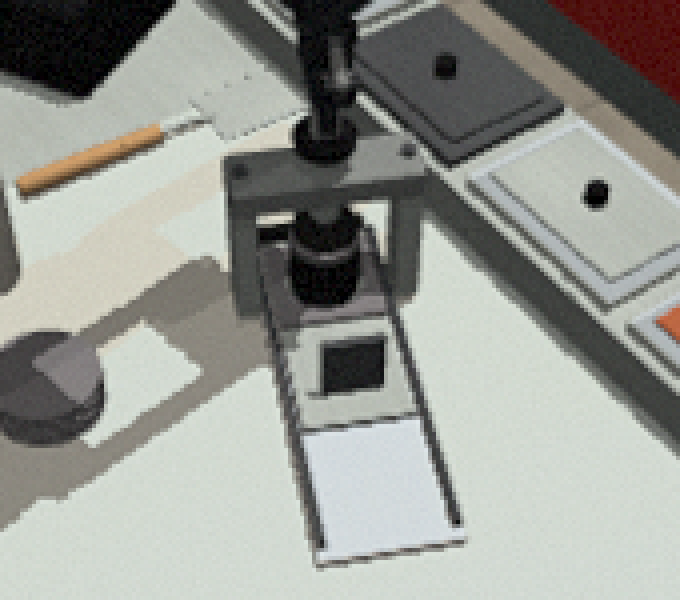

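```bash
python3 - 2>/dev/null <<'E'
from plant import *
move_l([.6543,.185,.1779],feed=.02); hold(.3); o=observe(); print(o["eef_pos"],o["ft_force"],o["time_s"]); job_done()
E
```

```text
[0.65441173 0.1850396  0.1805287 ] [-4.48352354 -1.70491211 14.72269316] 34.95
the job is handed in; nothing more can be done
```

I closed the middle pot in the press and handed the job in at about 35 s, still holding the knob down. No verdict was reported. The last checks were:

- **Pot in the nest:** I stood the 60 mm grey-lidded pot in the nest and let go with the slide still out. It touched down at the expected floor height. The wrist view showed it centred within about 2 mm, with its lid at 77–78 mm. A plane fit to the lid gave about 0.025 rad of tilt, within the limit.
- **Slide home:** I pushed the slide against its stop, and a second push stopped at the same place. The plate's outer face then measured 116–118 mm from the ram axis, where 118 mm is expected at home. With the knob held down it still measured 117 mm.
- **Knob press:** The force rise showed the pad meeting the lid with the knob at about 195 mm, roughly 20 mm down. I went on to 180.5 mm, measured at the fingertip. The push there is about 14.7 N, which puts the spring at roughly 14–15 mm, well short of its end.

- **Disagreements:** The side and top views disagreed by 3–4 mm on the nest's position at the start. The top view and the plate's position agreed with each other, so I used those, with a shift of about 1 mm from the wrist view. At the end there was also a sideways force of about 5 N on the fingertip, but it did not shift the arm.
- **Not checked:** I did not measure the other things on the counter again at the end. No contact with them was felt or seen.

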